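# Lock the griddle press into its dock with the through-rod

### The job

Slide the black griddle press back in its bay until it sits against the rear stop, so that its eye lines up with the dock's holes. Then push the steel rod along its channel, without forcing it, through the near ear, the press's eye and into the far block until you feel it bottom out firmly on the hidden stop inside. Leave the rod there, let go of everything, and do not disturb the other things on the shelf.

Things in the scene. Friction and masses are not known exactly. Their poses are not given: they have to be found in the camera images.
- dock: Fixed aluminium dock. Origin on the table under the rod line, mid-bay; +x from the bay's open front (robot side) to its rear stop, +y along the rod channel, z up. The rod line runs along y at x 0, z 46 mm. Bay floor: top z 8, x -120 to 30, between side rails (7 thick, tops z 18) with inner faces y +-43.5. Nothing in dock or press stands above z 65.
- rear_stop (a point): Middle of the front face of the bay's rear stop, at dock (30, 0, 15) mm: a fixed block 60 mm wide in y, from z 8 to z 22, that the press's plate must touch. Axes as the dock.
- ear_hole (a point): Centre of the outer mouth of the near ear's hole, at dock (0, 68, 46) mm. The ear is a fixed upright steel plate, y 56 to 68, 46 mm wide in x, top z 64; hole 20 mm diameter along y, 3 mm chamfers. Axes as the dock.
- block_hole (a point): Centre of the mouth of the far block's blind 20 mm hole (along y, chamfered), at dock (0, -56, 46) mm. Fixed steel block, y -121 to -56, 46 wide, top z 64. An unseen adjustable stop inside: the rod's tip bottoms somewhere 16 to 44 mm past this mouth, different each time and not measured: feel for it. Axes as the dock.
- channel_end (a point): Outer end of the fixed open-topped rod channel, on its floor, at dock (0, 340, 38) mm. The channel runs along y from 74 to 340 mm; floor z 38 (a rod on it has its axis at z 46), 22 mm wide inside, 34 outside, wall tops z 43. Axes as the dock.
- press_eye (a point): Centre of the eye (20 mm hole along y) of the loose black griddle press, 0.4-0.65 kg. Eye is 38 mm above the underside, in a lug 40 (x) x 14 mm, top 54. Plate 84 wide (y), 14 thick, from 60 mm in front (-x) of the eye to 30 behind. Bar handle along y (74 long) 45 in front of the eye, top 50 above underside. Starts 20-45 mm short of the stop; side play 1.5 mm; slides at about 2-7 N. Axes about as the dock.
- rod_tip (a point): Front end centre (to dock -y) of the loose plain steel rod in the channel: 190 mm long, 16 mm diameter, 0.18-0.29 kg, last 6 mm tapered to 8 mm. Site y axis runs from tip to tail (the rod may roll). Starts 30 to 70 mm outside the near ear, about 3 mm side play. Slides at about 1-3 N; a clearly higher push means a snag or the end stop.
- rod_tail (a point): Centre of the flat rear end of the same rod, on its axis, 190 mm from the tip: the end to push on. When home it is at dock y 90 to 118 mm. Push with one solid face: the seam between shut fingers can nip its edge and drag the rod back. Axes as for the tip.
- stop: The stiff adjustable stop inside the far block. This origin is fixed at the centre of the hole's mouth (same point and axes as block_hole) and does NOT tell how deep the stop face is set: 16 to 44 mm further to dock -y.
- rod: The same rod; origin at its middle, on its axis; y axis from tip to tail.
- press: The same press; origin on its underside, 38 mm below the eye; axes about as the dock.
- spice_tin (a point): Bystander: blue plastic spice tin with clip lid, 75 x 50 x 88 mm; point at the centre of its underside. Leave alone.
- skewer_holder (a point): Bystander: round bamboo holder, 70 mm diameter, 100 mm high, skewers standing to about 180 mm; point at the centre of its underside. Leave alone.
- tongs (a point): Bystander: chrome tongs lying flat, 240 mm long along their x, 55 mm wide, 16 mm high; point at the middle, on the table. Leave alone.
- oil_bottle (a point): Bystander: green glass bottle, 56 mm diameter, 190 mm high; point at the centre of its underside. Leave alone.
- bowl (a point): Bystander: steel bowl, 120 mm diameter, 50 mm high; point at the centre of its underside. Leave alone.
- salt_jar (a point): Bystander: glass jar with steel cap, 64 mm diameter, 85 mm high; point at the centre of its underside. Leave alone.

How it is judged:
By the outcome, as a careful person would: the job done as asked, in the order asked, and still so for the second after the job is handed in, with the robot touching nothing.
It also fails if it takes over 54 s, if anything falls off the work surface, if the arm or the gripper's body presses on something with over 40 N, if the wrist force passes 120 N, or if a joint passes its speed limit or range.

### The arm

A 6-joint arm with a two-finger parallel gripper is mounted at the origin on the work surface. World frame = base frame: x ahead of the robot, y to its left, z up, the work surface at z = 0. Lengths are in m, angles in degrees, forces in N, time in s.
With the tool pointing down it reaches from about 0.3 to 0.75 m from the base axis. Payload 8.5 kg.
Tool frame: the origin (TCP) lies at the very end of the fingers, on their centre line; the grasp point (between the pads) lies 19 mm behind it; z points along the fingers, y is the direction in which the jaws open and shut (so a half turn about z gives the same grasp; the last joint's range is limited). The gripper opens to 85 mm and grips with 20 to 120 N. Pads are 22 mm wide; open, the fingers measure 114 mm over their backs; the gripper's body (76 mm by 85 mm) begins 54 mm behind the grasp point. The pads swing forward as they close: fully open they stand 13 mm farther back than shut.
Start: joints at [64.612, 21.807, 74.336, -0, 83.858, -12.336], TCP at [0.124, 0.536, 0.231] pointing down, gripper open.
Joint ranges: [-178.18, 178.18], [-50.72, 133.34], [12.68, 142.11], [-81.47, 261.47], [9.98, 163.14], [-165.26, 165.26]. Speed limits (degrees/s): [136.94, 136.94, 180, 180, 180, 180].

### API

Orientations are given as a 3x3 rotation matrix whose columns are the frame's x, y, z axes.
In Python, from rig import env, vision, close_job, spotter gives the robot as it stands. The module is installed in compiled form; this text tells all that it offers.
- The arm moves only by the tool jog_arm, never from a script. Its argument "plan" is a list that holds one entry, the list of rows, each a list of 6 numbers: the shift along the tool's x, y, z in units of 40 mm (1.0 is 40 mm), then the turn, a rotation vector about the tool's x, y, z in units of 0.15 rad (1.0 is 0.15 rad). A call has 1 to 10 rows; each row shifts and turns the commanded pose from where the row before left it, along the tool's axes as they then stand; what a row does not reach is not made up. A row lasts 1/10 s, in which the tool goes at most 50 mm and 8.59 degrees, less where a joint would pass 70% of its speed; a pose out of reach is approached as far as the arm can. A call with a number of a shift or a turn outside -1 to 1 is refused whole. A call with a gripper value outside its range is refused whole. "grip" is the opening, from -1 (shut) to 1 (fully open), set as the call begins (left out, the last holds). The fingers move at their own pace and stop on an object; "squeeze" is the grip in N (left out, the last holds). Time passes only in rows, so rows that do not move let the fingers close. It gives the time, the measured TCP pose, the force and the opening at its end, in the units of the state.
- env.observe(): the state, without advancing time (a new reading comes with each control period).
- vision.get_image(name): name is "scene" or "top" or "wrist"; returns (picture, depth): 400x640x3 uint8, red, green, blue; 400x640 float32, m along the optical axis (not along the pixel's ray), 0 where there is no reading.
- vision.camera_info(name): a dict with "fx", "fy", "cx", "cy" (pixels), "rvec" (rotation vector, rad) and "tvec" (3), from world to camera coordinates, as OpenCV has them. Camera axes: x right, y down, z forward; pixel columns grow to the right and rows downward; lengths in m; the calibration is good to about 2 mm. The wrist camera is an equidistant fisheye: a pixel r from the principal point sees the ray r / f radians off the axis. A picture is of the moment at which its call begins: read the wrist's pose just before it. camera_info takes no time and is no camera call; for the wrist camera it gives the pose at the moment of the call.
- close_job(): hands the job in, once; it reports no verdict.
Trained networks look in the newest picture that a camera, given by its name, has taken for a name from the list of things; names that differ only in an ending like _2 or _b are one class to them, and where a whole thing is asked for, a point or a joint stands for the part that bears it (a point fixed in the world has none). Each returns a list of dicts, best first, with "score" (0 to 1); they miss things now and then, are a little off and sometimes report something else, mostly with a low value. They report only what shows in the picture. A call takes as long as a camera call.
- spotter.trace(camera, query): "pixels" (400x640 bool, what is visible of it) and "rect" ([left, top, right, bottom] in pixels, round what is visible of it).
The state is a dict: "time_s": time; "q": joint angles; "qvel": joint speeds; "joint_efforts": joint torques, N m; "position": TCP position; "tool_rot": TCP orientation; "ft_force": force on the tool from outside, world axes, zero at the start; "wrist_torque": the same for the moment, N m; "grip_width": finger opening in m.
Only numpy, scipy, OpenCV 4.12 (cv2) and the standard library are available. Lean on these libraries where they do the work, as an engineer would, in place of code of your own. Each camera call takes 0.05 s, during which the arm holds its last target.

## Working session

There is one attempt and no reset: what is moved stays moved. The work goes in short steps, Python scripts to look and compute and a tool call to move; the robot and the scene stay as the last step left them, time stands still between calls to the robot, and variables do not carry over. Pictures are saved under pics/ and viewed, and the job is handed in when it is done.

Besides the shell and the picture viewer there is one more tool, called after "Call:" as name([rows], argument=value, ...), one row to a line, values as JSON. jog_arm: Moves the arm, as the interface text tells. Its arguments: {"type":"object","properties":{"plan":{"type":"array"},"grip":{"type":"number"},"squeeze":{"type":"number"}},"required":["plan"]}

```bash
mkdir -p pics; ls
cat > h.py <<'E'
import numpy as np, cv2
from rig import env, vision, spotter
def shot(n,f):
    im,d=vision.get_image(n); cv2.imwrite('pics/'+f+'.png',im[:,:,::-1]); np.save('pics/'+f+'.npy',d); return im,d
def cam(n):
    c=vision.camera_info(n); R=cv2.Rodrigues(np.array(c['rvec'],float))[0]; return c,R,np.array(c['tvec'],float).ravel()
def back(n,u,v,d):
    c,R,t=cam(n); p=np.stack([(u-c['cx'])/c['fx']*d,(v-c['cy'])/c['fy']*d,d],-1); return (p-t)@R
def onz(n,u,v,z):
    c,R,t=cam(n); o=-R.T@t; r=R.T@np.array([(u-c['cx'])/c['fx'],(v-c['cy'])/c['fy'],1.]); return o+r*(z-o[2])/r[2]
def proj(n,P):
    c,R,t=cam(n); p=np.atleast_2d(P)@R.T+t; return np.stack([p[:,0]/p[:,2]*c['fx']+c['cx'],p[:,1]/p[:,2]*c['fy']+c['cy']],-1)
E
python3 - <<'E'
from h import *
s=env.observe(); print(s['time_s'],s['position'],s['tool_rot'],s['ft_force'],s['grip_width'])
for n in ['top','scene']:
    shot(n,n+'0'); c,R,t=cam(n); print(n,c,-R.T@t)
E
```

```text
pics
0.0 [0.12409312 0.5355182  0.23071035] [[-9.74162242e-01  2.25848461e-01 -6.31077597e-04]
 [ 2.25849119e-01  9.74161404e-01 -1.31686860e-03]
 [ 3.17358692e-04 -1.42537199e-03 -9.99998934e-01]] [ 0.33646654  0.55102146 -0.02970927] 0.0853024803326253
top {'fx': 408.51614272649215, 'fy': 408.51614272649215, 'cx': 317.4742243807623, 'cy': 194.98431677309276, 'rvec': array([ 2.11804041, -2.13814198,  0.19962894]), 'tvec': array([5.13439705e-04, 5.80566024e-01, 1.35707468e+00])} [0.32498981 0.00301082 1.43981992]
scene {'fx': 360.8894018383265, 'fy': 360.8894018383265, 'cx': 322.6209271017283, 'cy': 202.32489657040952, 'rvec': array([ 1.52291354,  2.0703655 , -0.85394312]), 'tvec': array([ 0.18286729, -0.352195  ,  1.45662352])} [1.25801806 0.22466177 0.80383549]
```

View pics/top0.png

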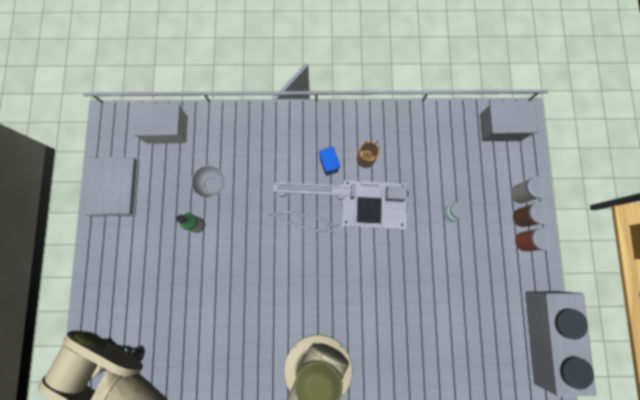

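View pics/scene0.png

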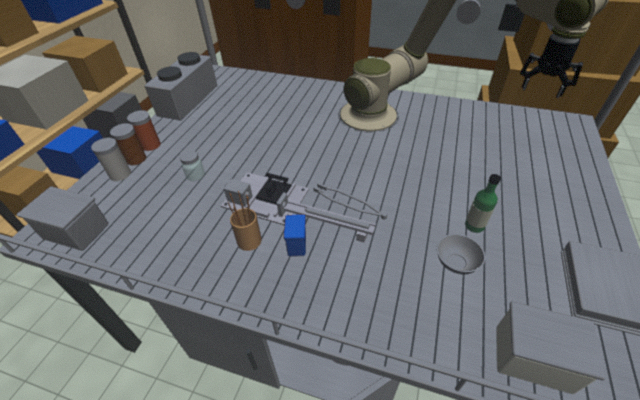

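Run:
```python
from h import *
im=cv2.imread('pics/top0.png'); cv2.imwrite('pics/top0z.png',cv2.resize(im[140:245,255:425],None,fx=4.7,fy=4.7,interpolation=cv2.INTER_CUBIC))
d=np.load('pics/top0.npy'); v,u=np.mgrid[140:245,255:425]
P=back('top',u,v,d[140:245,255:425]); h=np.clip(P[...,2]*1000/80*255,0,255).astype(np.uint8)
cv2.imwrite('pics/top0h.png',cv2.applyColorMap(cv2.resize(h,None,fx=4.7,fy=4.7,interpolation=cv2.INTER_NEAREST),cv2.COLORMAP_JET))
im=cv2.imread('pics/scene0.png'); cv2.imwrite('pics/scene0z.png',cv2.resize(im[160:260,210:400],None,fx=4.2,fy=4.2,interpolation=cv2.INTER_CUBIC))
```

```text
(no output)
```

View pics/top0z.png

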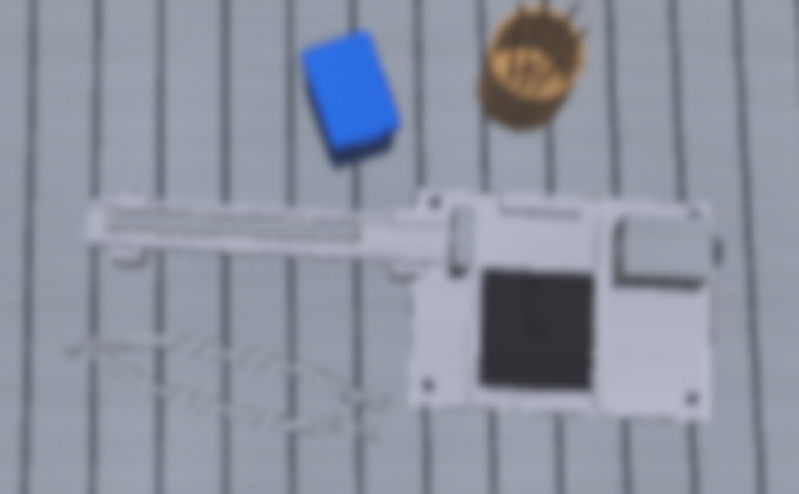

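View pics/top0h.png

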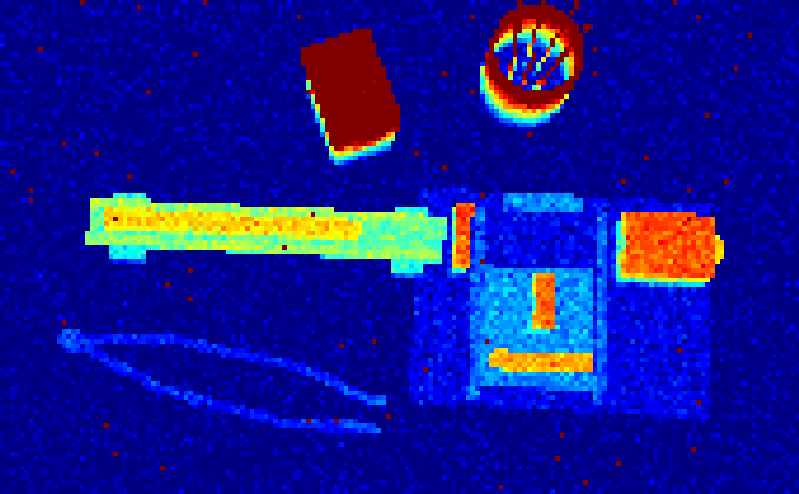

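View pics/scene0z.png

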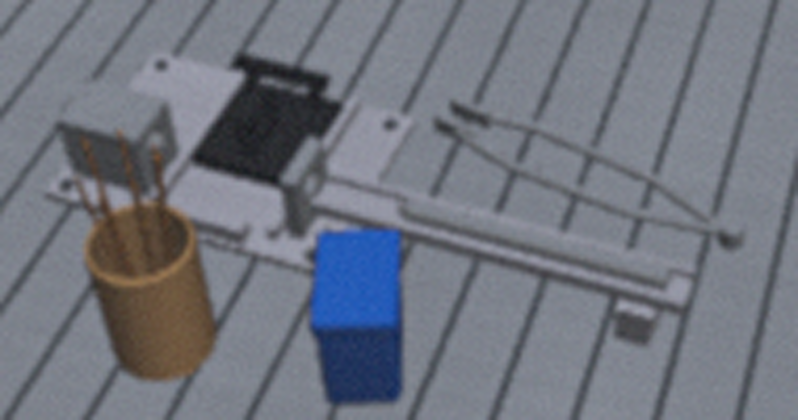

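```bash
cat > fit.py <<'E'
from h import *
from scipy.optimize import minimize
def hm(x,y):
    h=np.zeros_like(x)
    def box(x0,x1,y0,y1,z):
        m=(x>x0)&(x<x1)&(y>y0)&(y<y1); h[m]=z
    box(-17,17,74,340,43); box(-11,11,74,340,38)
    box(-23,23,56,68,64); box(-23,23,-121,-56,64)
    return h
def fit(f='top0'):
    d=np.load(f'pics/{f}.npy')[140:245,255:425]; v,u=np.mgrid[140:245,255:425]
    P=back('top',u,v,d).reshape(-1,3)*1000
    P=P[(P[:,2]<85)&(P[:,2]>-10)]
    def loc(p,P=P):
        c,s=np.cos(p[2]),np.sin(p[2]); dx=P[:,0]-p[0]; dy=P[:,1]-p[1]
        return c*dx+s*dy, -s*dx+c*dy
    def cost(p):
        s=0
        for o in [(0,0),(1.2,0),(-1.2,0),(0,1.2),(0,-1.2)]:
            x,y=loc(p); x=x+o[0];y=y+o[1]
            # ignore bay region & bay rod & far
            m=(x>-28)&(x<28)&(y>-135)&(y<355)&~((y>-50)&(y<52))&~((abs(x)<11)&(y>74))
            r=np.abs(hm(x[m],y[m])-P[m,2]); s+=np.minimum(r,25).sum()+25*(m.sum()<500)*500 - 0*m.sum()
        return s
    return P,loc,cost
if __name__=='__main__':
    P,loc,cost=fit()
    m=(P[:,2]>56)&(P[:,2]<75)
    g=proj('top',[[0.4,0,0]])
    # init from block centre
    a=onz('top',255+667/4.7,140+250/4.7,.064)*1000; b=onz('top',255+462/4.7,140+240/4.7,.064)*1000
    print(a,b)
    w=a-b; yaw=np.arctan2(w[0],-w[1]); 
    best=None
    for dyaw in np.radians([-4,-2,0,2,4]):
        for k in range(-6,7,3):
            t=yaw+dyaw; p0=[b[0]+62*np.sin(t)+k,b[1]-62*np.cos(t),t]
            r=minimize(cost,p0,method='Nelder-Mead',options=dict(initial_simplex=np.array(p0)+np.array([[0,0,0],[5,0,0],[0,5,0],[0,0,.04]])))
            if best is None or r.fun<best.fun: best=r
    p=best.x; print(p[:2],np.degrees(p[2]),best.fun)
    np.save('dock.npy',p)
    x,y=loc(p)
    def st(n,m): print(n,m.sum(),'x',np.percentile(x[m],[2,50,98]).round(1),'y',np.percentile(y[m],[2,50,98]).round(1),'z',np.median(P[m,2]).round(1))
    st('ear',(abs(y-62)<12)&(P[:,2]>54)); st('block',(abs(y+88)<50)&(P[:,2]>54)&(abs(x)<40))
    st('rod',(abs(x)<9)&(y>80)&(P[:,2]>47)&(y<345)); st('lug',(abs(y)<25)&(x>-45)&(P[:,2]>50)); st('handle',(abs(y)<45)&(x<-50)&(x>-120)&(P[:,2]>45))
    st('plate',(abs(y)<38)&(abs(x)<120)&(P[:,2]>16)&(P[:,2]<29))
    st('chan',(abs(x)<25)&(y>72)&(P[:,2]>30)&(y<360));st('stop',(abs(y)<40)&(x>20)&(x<60)&(P[:,2]>15)&(P[:,2]<30))
E
python3 fit.py
```

```text
[ 582.30773013 -277.44618785   64.        ] [ 591.09328663 -127.98030619   64.        ]
[ 601.43886842 -190.88522278] -2.1855994649802475 48083.86762352928
ear 45 x [-28.5  -5.9  16.1] y [56.6 63.4 67.9] z 63.4
block 265 x [-32.4 -10.7  13.2] y [-119.4  -87.5  -56.2] z 63.8
rod 232 x [-8.7 -1.4  7.4] y [142.1 235.8 323.8] z 52.4
lug 91 x [-43.  121.1 155.6] y [-16.6   4.2  22.6] z 66.3
handle 120 x [-103.4  -95.6  -52.3] y [-30.    4.5  39.8] z 57.2
plate 456 x [-111.3  -56.8   90.4] y [-35.8  -0.1  35.9] z 21.7
chan 792 x [-21.2  -4.4  16.6] y [ 81.8 208.5 334.4] z 42.7
stop 62 x [22.5 28.2 34.5] y [-28.6  -0.1  27.9] z 21.2
```

```bash
python3 - <<'E'
s=open('fit.py').read()
a=s.index("            m=(x>-28)"); b=s.index("    return s\n",a) if False else s.index("        return s",a)
s=s[:a]+"            m=slice(None); r=np.abs(np.where((abs(x)<9)&(y>74)&(y<340),0,np.maximum(hm(x,y),0)-P[:,2])); s+=np.minimum(r,30).sum()\n"+s[b:]
open('fit.py','w').write(s)
E
python3 fit.py
```

```text
[ 582.30773013 -277.44618785   64.        ] [ 591.09328663 -127.98030619   64.        ]
[ 593.99503504 -189.75129161] -3.5490448371629766 445569.9402984893
ear 50 x [-22.4   4.  128.5] y [50.6 61.9 67.1] z 63.7
block 265 x [-22.7  -0.5  22.8] y [-120.   -88.2  -56.9] z 63.8
rod 231 x [-6.8  0.3  8.3] y [141.5 234.8 323. ] z 52.5
lug 99 x [-44.8 115.4 162.7] y [-14.3   3.7  23.4] z 63.8
handle 112 x [-96.5 -88.3 -52. ] y [-33.1   2.2  37.3] z 57.0
plate 466 x [-103.7  -47.4   97.4] y [-37.1   2.7  36.9] z 21.8
chan 802 x [-20.3  -1.9  17.6] y [ 81.  206.9 333.7] z 42.6
stop 64 x [24.6 35.3 42.3] y [-28.6  -0.1  27.9] z 21.0
```

```bash
cat > go.py <<'E'
import sys
from h import *
p=np.load('dock.npy')
def w(x,y,z):
    c,s=np.cos(p[2]),np.sin(p[2]); return np.array([p[0]+c*x-s*y,p[1]+s*x+c*y,z])/1000
def dk(P):
    P=np.array(P)*1000; c,s=np.cos(p[2]),np.sin(p[2]); d=P[:2]-p[:2]; return np.array([c*d[0]+s*d[1],-s*d[0]+c*d[1],P[2]])
s=env.observe(); R=np.array(s['tool_rot'])
print('t',s['time_s'],'dock pos',dk(s['position']).round(1),'F dock',(np.array([[np.cos(p[2]),np.sin(p[2]),0],[-np.sin(p[2]),np.cos(p[2]),0],[0,0,1]])@s['ft_force']).round(1),'w',round(s['grip_width'],4))
Rt=np.array([[-np.cos(p[2]),-np.sin(p[2]),0],[-np.sin(p[2]),np.cos(p[2]),0],[0,0,-1]])
rv=cv2.Rodrigues(R.T@Rt)[0].ravel(); print('turn units',(rv/.15).round(3))
if len(sys.argv)>3:
    t=w(*map(float,sys.argv[1:4])); d=t-np.array(s['position']); print('target',t.round(4),'d world',d.round(4),'shift units now',(R.T@d/.04).round(3),'after turn',(Rt.T@d/.04).round(3))
E
python3 go.py -135 0 130
python3 - <<'E'
from fit import *
P,loc,cost=fit(); p=np.load('dock.npy'); x,y=loc(p)
def st(n,m): print(n,m.sum(),'x',np.percentile(x[m],[2,50,98]).round(1),'y',np.percentile(y[m],[2,50,98]).round(1),'z',np.median(P[m,2]).round(1))
st('lug',(abs(y)<25)&(x>-80)&(x<0)&(P[:,2]>52)&(P[:,2]<68))
for a in range(90,330,40): st('chan%d'%a,(abs(x)<19)&(y>a)&(y<a+20)&(P[:,2]>32)&(P[:,2]<60))
for a in range(150,310,40): st('rod%d'%a,(abs(x)<14)&(y>a)&(y<a+30)&(P[:,2]>49)&(P[:,2]<60))
st('rodfar',(abs(x)<14)&(y>100)&(P[:,2]>48)&(P[:,2]<60)&(y<345))
E
```

```text
t 0.1 dock pos [-513.9  694.8  230.8] F dock [ 0.6  0.2 -0.6] w 0.0853
turn units [-0.008 -0.003 -1.106]
target [ 0.4593 -0.1814  0.13  ] d world [ 0.3352 -0.7169 -0.1008] shift units now [-12.211 -15.565   2.535] after turn [ -9.472 -17.371   2.519]
lug 52 x [-65.1 -48.2 -26.7] y [-4.7  2.2  8.7] z 61.1
chan90 63 x [-17.2   0.5  17.9] y [ 91.6  99.7 109.6] z 38.7
chan130 59 x [-16.8  -1.4  14.9] y [130.2 140.3 148.7] z 40.8
chan170 55 x [-15.9  -3.6  16.5] y [172.  180.2 189.8] z 46.1
chan210 59 x [-17.   -4.6  15.1] y [210.2 220.5 229.2] z 45.0
chan250 58 x [-16.7  -2.1  16.6] y [250.7 260.1 269.9] z 46.5
chan290 59 x [-16.3  -2.6  17.7] y [290.3 299.7 309. ] z 46.5
rod150 38 x [-5.7  1.4  8.9] y [151.7 165.7 179.8] z 52.3
rod190 29 x [-5.8  1.7  9.4] y [190.3 203.8 217.9] z 52.7
rod230 35 x [-6.7  0.3  7.6] y [231.4 245.4 259.6] z 53.3
rod270 32 x [-5.7  0.6  9.4] y [271.9 286.9 297.9] z 52.5
rodfar 231 x [-6.8  0.6  9.3] y [141.3 235.3 323. ] z 52.4
```

Call:
jog_arm([
  [[-0.4,-0.6,0,0,0,-0.55],[-0.47,-0.87,0,0,0,-0.55],[-0.47,-0.87,0,0,0,0],[-0.47,-0.87,0,0,0,0],[-0.47,-0.87,0,0,0,0],[-0.47,-0.87,0,0,0,0],[-0.47,-0.87,0,0,0,0],[-0.47,-0.87,0,0,0,0],[-0.47,-0.87,0,0,0,0],[-0.47,-0.87,0,0,0,0]],
], grip=-1)

```text
time_s: 1.1
position: [0.2807, 0.1829, 0.2313]
tool_rot: [[-0.998, 0.062, 0.0], [0.062, 0.998, 0.0], [-0.0, 0.0, -1.0]]
ft_force: [0.4, -0.3, -1.0]
grip_width: 0.0002
```

```bash
python3 go.py -135 0 130
```

```text
t 1.1 dock pos [-335.8  352.5  231.3] F dock [ 0.5 -0.3 -1. ] w 0.0002
turn units [ 0.     0.    -0.004]
target [ 0.4593 -0.1814  0.13  ] d world [ 0.1786 -0.3643 -0.1013] shift units now [-5.024 -8.81   2.532] after turn [-5.02  -8.813  2.532]
```

Call:
jog_arm([
  [[-0.5,-0.9,0.1,0,0,0],[-0.5,-0.9,0.1,0,0,0],[-0.5,-0.9,0.2,0,0,0],[-0.5,-0.9,0.2,0,0,0],[-0.5,-0.9,0.3,0,0,0],[-0.5,-0.9,0.3,0,0,0],[-0.5,-0.9,0.3,0,0,0],[-0.5,-0.9,0.3,0,0,0],[-0.5,-0.8,0.3,0,0,0],[-0.5,-0.7,0.3,0,0,0]],
])

```text
time_s: 2.1
position: [0.4587, -0.1774, 0.1345]
tool_rot: [[-0.998, 0.064, -0.001], [0.064, 0.998, 0.0], [0.001, 0.0, -1.0]]
ft_force: [0.6, 0.5, -0.2]
grip_width: -0.0002
```

```bash
python3 - <<'E'
from h import *
shot('wrist','w1'); shot('top','top1')
E
python3 go.py -135 0 14
```

```text
t 2.2 dock pos [-135.2    3.   133.5] F dock [-0.   0.7  0.8] w -0.0001
turn units [ 0.004 -0.01  -0.024]
target [ 0.4593 -0.1814  0.014 ] d world [-0.     -0.003  -0.1195] shift units now [-0.008 -0.076  2.986] after turn [-0.004 -0.075  2.986]
```

View pics/w1.png

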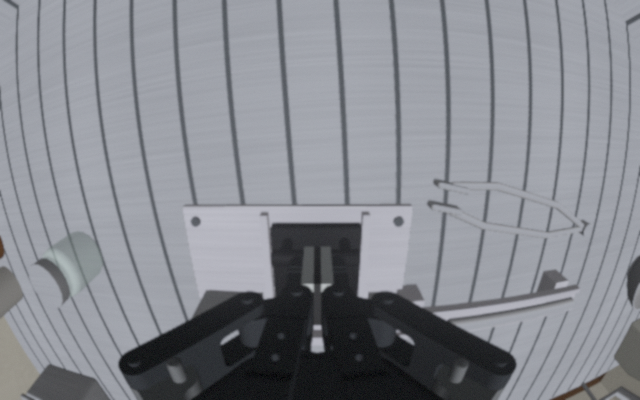

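Call:
jog_arm([
  [[0,-0.08,0.75,0,0,-0.02],[0,0,0.75,0,0,0],[0,0,0.7,0,0,0],[0,0,0.5,0,0,0],[0,0,0.25,0,0,0],[0,0,0,0,0,0]],
])

```text
time_s: 2.8
position: [0.4576, -0.178, 0.0167]
tool_rot: [[-0.998, 0.059, -0.002], [0.059, 0.998, 0.001], [0.002, 0.001, -1.0]]
ft_force: [-0.7, -0.2, 0.7]
grip_width: -0.0002
```

```bash
python3 go.py -114 0 14
```

```text
t 2.8 dock pos [-136.8    3.2   16.7] F dock [-0.7 -0.3  0.7] w -0.0002
turn units [ 0.008 -0.012  0.017]
target [ 0.4802 -0.1827  0.014 ] d world [ 0.0226 -0.0046 -0.0027] shift units now [-0.571 -0.082  0.067] after turn [-0.571 -0.081  0.068]
```

Call:
jog_arm([
  [[-0.2,-0.05,0.03,0,0,0],[-0.2,-0.05,0,0,0,0],[-0.1,0,0,0,0,0],[-0.1,0,0,0,0,0],[-0.1,0,0,0,0,0],[-0.1,0,0,0,0,0]],
])

```text
time_s: 3.4
position: [0.4898, -0.1845, 0.0162]
tool_rot: [[-0.998, 0.06, -0.001], [0.06, 0.998, 0.0], [0.001, 0.0, -1.0]]
ft_force: [-4.6, -0.5, 3.2]
grip_width: 0.0
```

```bash
python3 go.py -71 0 15
```

```text
t 3.4 dock pos [-104.3   -1.2   16.2] F dock [-4.6 -0.8  3.2] w 0.0
turn units [ 0.001 -0.004  0.014]
target [ 0.5231 -0.1854  0.015 ] d world [ 0.0333 -0.0009 -0.0012] shift units now [-0.832  0.028  0.03 ] after turn [-0.832  0.03   0.03 ]
```

In contact, sliding at ~4.6 N. Continue.

Call:
jog_arm([
  [[-0.1,0.02,0,0,0,0],[-0.1,0,0,0,0,0],[-0.1,0,0,0,0,0],[-0.1,0,0,0,0,0],[-0.1,0,0,0,0,0],[-0.1,0,0,0,0,0]],
])

```text
time_s: 4.0
position: [0.514, -0.1854, 0.0161]
tool_rot: [[-0.998, 0.06, -0.0], [0.06, 0.998, -0.0], [0.0, -0.0, -1.0]]
ft_force: [-4.6, -1.8, 1.9]
grip_width: 0.0003
```

```bash
python3 go.py -71 0 15
```

```text
t 4.0 dock pos [-80.1  -0.6  16.1] F dock [-4.5 -2.1  1.9] w 0.0003
turn units [-0.001 -0.003  0.014]
target [ 0.5231 -0.1854  0.015 ] d world [ 0.0091  0.     -0.0011] shift units now [-0.228  0.015  0.027] after turn [-0.227  0.015  0.028]
```

Call:
jog_arm([
  [[-0.05,0,0,0,0,0],[-0.05,0,0,0,0,0],[-0.05,0,0,0,0,0],[-0.05,0,0,0,0,0]],
])

```text
time_s: 4.4
position: [0.5218, -0.1859, 0.0161]
tool_rot: [[-0.998, 0.06, -0.0], [0.06, 0.998, -0.0], [0.0, -0.0, -1.0]]
ft_force: [-5.0, -1.7, 2.2]
grip_width: -0.0001
```

```bash
python3 go.py -71 0 15
```

```text
t 4.4 dock pos [-72.3  -0.6  16.1] F dock [-4.9 -2.   2.2] w -0.0001
turn units [-0.001 -0.003  0.014]
target [ 0.5231 -0.1854  0.015 ] d world [ 0.0013  0.0005 -0.0011] shift units now [-0.033  0.015  0.028] after turn [-0.033  0.015  0.028]
```

Call:
jog_arm([
  [[-0.025,0,0,0,0,0],[-0.025,0,0,0,0,0],[-0.025,0,0,0,0,0]],
])

```text
time_s: 4.7
position: [0.5222, -0.1858, 0.016]
tool_rot: [[-0.998, 0.059, -0.007], [0.059, 0.998, 0.001], [0.007, 0.001, -1.0]]
ft_force: [-19.8, -4.7, 11.1]
grip_width: -0.0001
```

```bash
python3 go.py -71 0 15
```

```text
t 4.7 dock pos [-71.9  -0.5  16. ] F dock [-19.5  -5.9  11.1] w -0.0001
turn units [ 0.004 -0.044  0.018]
target [ 0.5231 -0.1854  0.015 ] d world [ 0.0009  0.0004 -0.001 ] shift units now [-0.023  0.012  0.024] after turn [-0.023  0.012  0.024]
```

Call:
jog_arm([
  [[0.1,0,0,0,0,0],[0.2,0,0,0,0,0],[0.4,0,0,0,0,0],[0.5,0,-0.3,0,0,0],[0.2,0,-0.8,0,0,0],[0,0,-1,0,0,0],[0,0,-1,0,0,0]],
])

```text
time_s: 5.4
position: [0.4686, -0.1823, 0.1415]
tool_rot: [[-0.998, 0.06, 0.001], [0.06, 0.998, 0.0], [-0.001, 0.0, -1.0]]
ft_force: [0.2, -0.8, 0.5]
grip_width: 0.0002
```

```bash
python3 - <<'E'
from h import *
shot('scene','s2'); shot('top','top2')
im=cv2.imread('pics/scene0.png')
im=cv2.imread('pics/s2.png'); cv2.imwrite('pics/s2z.png',cv2.resize(im[160:260,210:400],None,fx=4.2,fy=4.2,interpolation=cv2.INTER_CUBIC))
im=cv2.imread('pics/top2.png'); cv2.imwrite('pics/top2z.png',cv2.resize(im[140:245,255:425],None,fx=4.7,fy=4.7,interpolation=cv2.INTER_CUBIC))
E
cat > chk.py <<'E'
import sys
from fit import *
P,loc,cost=fit(sys.argv[1]); p=np.load('dock.npy'); x,y=loc(p)
def st(n,m): print(n,m.sum(),'x',np.percentile(x[m],[2,50,98]).round(1),'y',np.percentile(y[m],[2,50,98]).round(1),'z',np.median(P[m,2]).round(1)) if m.sum() else print(n,0)
st('lug',(abs(y)<25)&(x>-80)&(x<28)&(P[:,2]>52)&(P[:,2]<68)); st('handle',(abs(y)<45)&(x<-30)&(x>-120)&(P[:,2]>52)&(P[:,2]<64))
st('rod',(abs(x)<14)&(y>70)&(P[:,2]>48)&(P[:,2]<60)&(y<345));st('gap rod',(abs(x)<14)&(abs(y)<52)&(abs(y)>10)&(P[:,2]>45)&(P[:,2]<60))
E
python3 chk.py top2; python3 go.py 0 370 110
```

```text
lug 23 x [-1.6 10.3 18.8] y [-2.5  3.7  8.3] z 62.4
handle 7 x [-49.5 -45.5 -39.2] y [33.1 36.2 36.6] z 57.7
rod 218 x [-6.6  1.3 10.4] y [141.5 231.6 322.4] z 52.5
gap rod 0
t 5.5 dock pos [-123.2   -1.5  144.9] F dock [ 0.2 -0.3 -0.3] w 0.0002
turn units [-0.034  0.064  0.016]
target [0.6169 0.1795 0.11  ] d world [ 0.1459  0.3632 -0.0349] shift units now [-3.093  9.286  0.855] after turn [-3.079  9.288  0.872]
```

View pics/s2z.png

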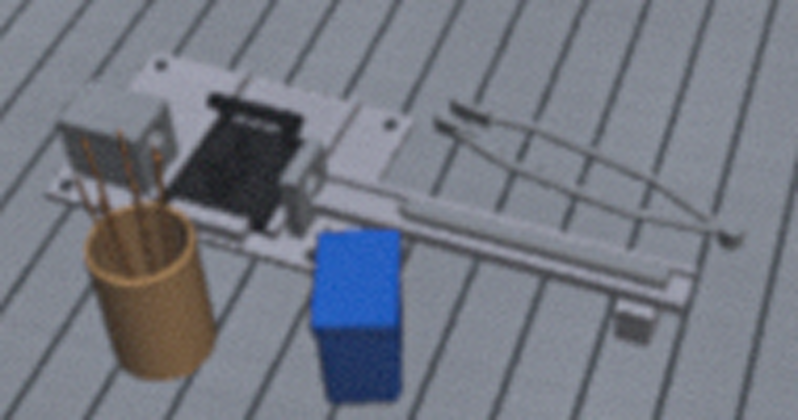

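View pics/top2z.png

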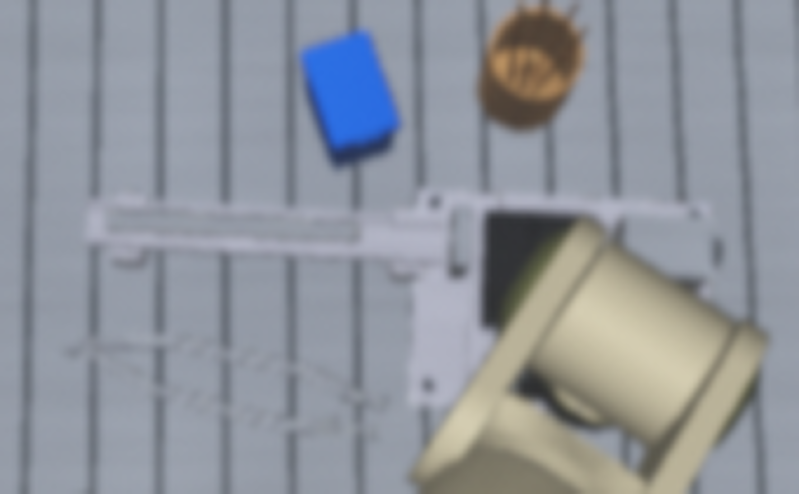

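Call:
jog_arm([
  [[0,0.95,0,0.03,0,0],[-0.2,0.95,0,0,0.06,0],[-0.3,0.95,0,0,0,0.015],[-0.35,0.95,0,0,0,0],[-0.4,0.95,0,0,0,0],[-0.4,0.95,0,0,0,0],[-0.4,0.95,0,0,0,0],[-0.4,0.95,0,0,0,0],[-0.4,0.95,0,0,0,0],[-0.25,0.75,0,0,0,0]],
])

```text
time_s: 6.5
position: [0.616, 0.1835, 0.1363]
tool_rot: [[-0.998, 0.061, -0.009], [0.061, 0.998, -0.003], [0.009, -0.004, -1.0]]
ft_force: [0.2, -0.2, 0.7]
grip_width: 0.0004
```

Call:
jog_arm([
  [[0,0,0,0,0,0]],
])

```text
time_s: 6.6
position: [0.6158, 0.1848, 0.136]
tool_rot: [[-0.998, 0.058, -0.009], [0.058, 0.998, -0.003], [0.009, -0.003, -1.0]]
ft_force: [0.2, -0.9, -1.0]
grip_width: 0.0
```

```bash
python3 go.py 0 370 46
python3 - <<'E'
from h import *
shot('wrist','w3'); shot('scene','s3')
im=cv2.imread('pics/s3.png'); cv2.imwrite('pics/s3z.png',cv2.resize(im[100:270,230:500],None,fx=2.9,fy=2.9,interpolation=cv2.INTER_CUBIC))
E
```

```text
t 6.6 dock pos [ -1.4 375.1 136. ] F dock [ 0.2 -0.8 -1. ] w 0.0
turn units [-0.022 -0.062  0.026]
target [0.6169 0.1795 0.046 ] d world [ 0.0011 -0.0052 -0.09  ] shift units now [-0.055 -0.121  2.249] after turn [-0.034 -0.129  2.249]
```

View pics/w3.png

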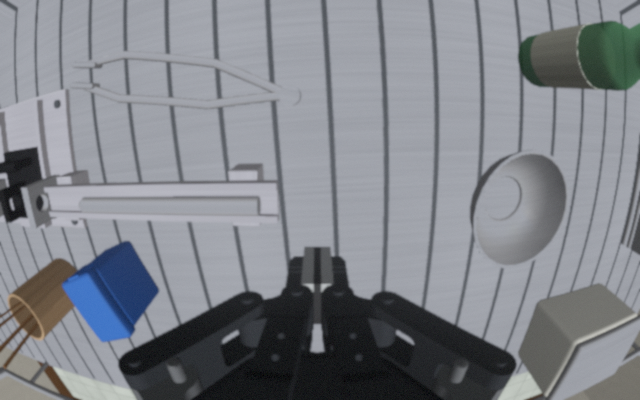

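View pics/s3z.png

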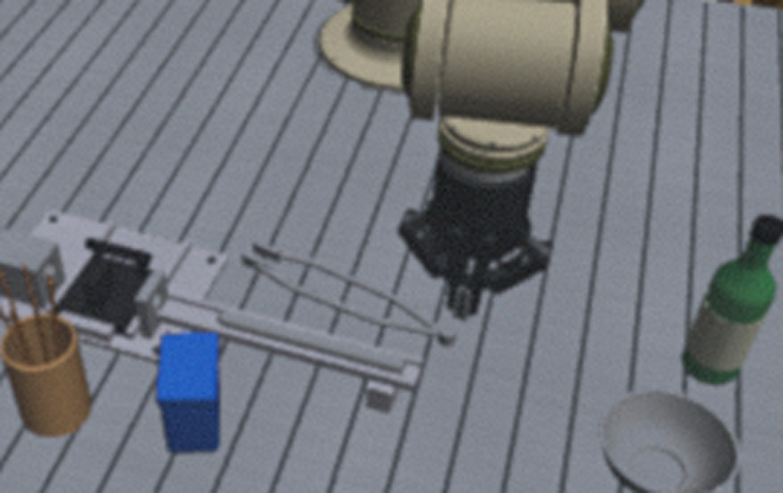

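Run:
```python
from h import *
d=np.load('pics/w3.npy'); c,R,t=cam('wrist')
s=env.observe(); T=np.array(s['tool_rot']); p0=np.array(s['position'])
v,u=np.mgrid[240:400,100:540]; z=d[240:400,100:540]
a=np.stack([u-c['cx'],v-c['cy']],-1); r=np.linalg.norm(a,axis=-1); th=r/c['fx']
dirs=np.concatenate([a/r[...,None]*np.tan(th)[...,None],np.ones(r.shape+(1,))],-1)
W=(dirs*z[...,None]-t)@R; L=(W-p0)@T*1000
m=(z>0)&(z<.3)&(L[...,2]>-120)&(L[...,2]<8)
L=L[m]; print(L.shape)
for lo in range(-110,8,8):
    k=L[(L[:,2]>=lo)&(L[:,2]<lo+8)&(abs(L[:,1])<110)&(abs(L[:,0])<60)]
    if len(k): print(lo,len(k),'x',np.percentile(k[:,0],[0.5,99.5]).round(0),'y',np.percentile(k[:,1],[.5,99.5]).round(0))
```

```text
(36031, 3)
-110 6 x [21. 22.] y [-19. -17.]
-102 4059 x [ 0. 21.] y [-58.  57.]
-94 8147 x [ 0. 20.] y [-60.  60.]
-86 5625 x [-7. 19.] y [-58.  58.]
-78 5461 x [-9. 18.] y [-52.  51.]
-70 3090 x [-9. 18.] y [-46.  46.]
-62 4376 x [-9. 14.] y [-39.  39.]
-54 2431 x [-10.  15.] y [-34.  34.]
-46 872 x [-10.  15.] y [-24.  26.]
-38 523 x [-10.  12.] y [-14.  13.]
-30 562 x [ 7. 12.] y [-14.  13.]
-22 496 x [ 6. 12.] y [-14.  13.]
-14 352 x [ 7. 12.] y [-13.  13.]
-6 31 x [11. 12.] y [-7.  6.]
```

Call:
jog_arm([
  [[-0.04,0,0.6,-0.02,-0.06,0.02],[0,0,0.6,0,0,0],[0,0,0.5,0,0,0],[0,0,0.4,0,0,0],[0,0,0.12,0,0,0],[0,0,0,0,0,0]],
])

```text
time_s: 7.3
position: [0.6166, 0.18, 0.0484]
tool_rot: [[-0.998, 0.066, -0.001], [0.066, 0.998, -0.002], [0.001, -0.002, -1.0]]
ft_force: [0.2, 0.7, 0.1]
grip_width: -0.0002
```

```bash
python3 go.py 0 345 45
```

```text
t 7.3 dock pos [ -0.4 370.4  48.4] F dock [0.2 0.7 0.1] w -0.0002
turn units [-0.011 -0.007 -0.028]
target [0.6154 0.1546 0.045 ] d world [-0.0012 -0.0254 -0.0034] shift units now [-0.012 -0.635  0.085] after turn [-0.009 -0.635  0.084]
```

Call:
jog_arm([
  [[0,-0.15,0.08,0,0,0],[0,-0.15,0,0,0,0],[0,-0.15,0,0,0,0],[0,-0.15,0,0,0,0],[0,-0.1,0,0,0,0],[0,-0.1,0,0,0,0]],
])

```text
time_s: 7.9
position: [0.6148, 0.1484, 0.0458]
tool_rot: [[-0.998, 0.065, 0.0], [0.065, 0.998, -0.001], [-0.0, -0.001, -1.0]]
ft_force: [0.6, 0.6, -0.2]
grip_width: 0.0
```

```bash
python3 go.py 0 300 45
```

```text
t 7.9 dock pos [-1.000e-01  3.388e+02  4.580e+01] F dock [ 0.6  0.6 -0.2] w 0.0
turn units [-0.009  0.002 -0.022]
target [0.6126 0.1097 0.045 ] d world [-0.0023 -0.0388 -0.0008] shift units now [-0.007 -0.971  0.021] after turn [-0.004 -0.971  0.019]
```

Call:
jog_arm([
  [[0,-0.1,0.01,0,0,-0.02],[0,-0.1,0,0,0,0],[0,-0.1,0,0,0,0],[0,-0.1,0,0,0,0],[0,-0.1,0,0,0,0]],
])

```text
time_s: 8.4
position: [0.6136, 0.1287, 0.0454]
tool_rot: [[-0.998, 0.062, 0.0], [0.062, 0.998, -0.001], [-0.0, -0.001, -1.0]]
ft_force: [-0.3, 2.8, 2.7]
grip_width: -0.0
```

```bash
python3 go.py 0 260 45
```

```text
t 8.4 dock pos [-1.000e-01  3.191e+02  4.540e+01] F dock [-0.5  2.8  2.7] w -0.0
turn units [-0.009  0.002  0.   ]
target [0.6101 0.0698 0.045 ] d world [-0.0035 -0.059  -0.0004] shift units now [-0.004 -1.477  0.012] after turn [-0.004 -1.477  0.01 ]
```

Call:
jog_arm([
  [[0,-0.15,0,0,0,0],[0,-0.15,0,0,0,0],[0,-0.15,0,0,0,0],[0,-0.15,0,0,0,0],[0,-0.15,0,0,0,0],[0,-0.15,0,0,0,0],[0,-0.1,0,0,0,0]],
])

```text
time_s: 9.1
position: [0.611, 0.0884, 0.0454]
tool_rot: [[-0.998, 0.062, -0.0], [0.062, 0.998, -0.002], [-0.0, -0.002, -1.0]]
ft_force: [0.3, 3.7, 3.4]
grip_width: 0.0002
```

```bash
python3 go.py 0 220 45; python3 -c "
from h import *
shot('top','top4')
im=cv2.imread('pics/top4.png'); cv2.imwrite('pics/top4z.png',cv2.resize(im[140:245,255:425],None,fx=4.7,fy=4.7,interpolation=cv2.INTER_CUBIC))"; python3 chk.py top4
```

```text
t 9.1 dock pos [-2.000e-01  2.786e+02  4.540e+01] F dock [0.  3.7 3.4] w 0.0002
turn units [-0.01   0.    -0.003]
target [0.6076 0.0298 0.045 ] d world [-0.0034 -0.0585 -0.0004] shift units now [-0.006 -1.466  0.011] after turn [-0.005 -1.466  0.009]
lug 101 x [-51.2 -39.   18.1] y [-22.2   1.6  22. ] z 58.3
handle 75 x [-51.3 -45.1 -38.4] y [-32.4  -1.3  36.6] z 57.0
rod 167 x [-6.3  0.7  8.7] y [ 82.2 155.2 221.3] z 53.0
gap rod 0
```

View pics/top4z.png

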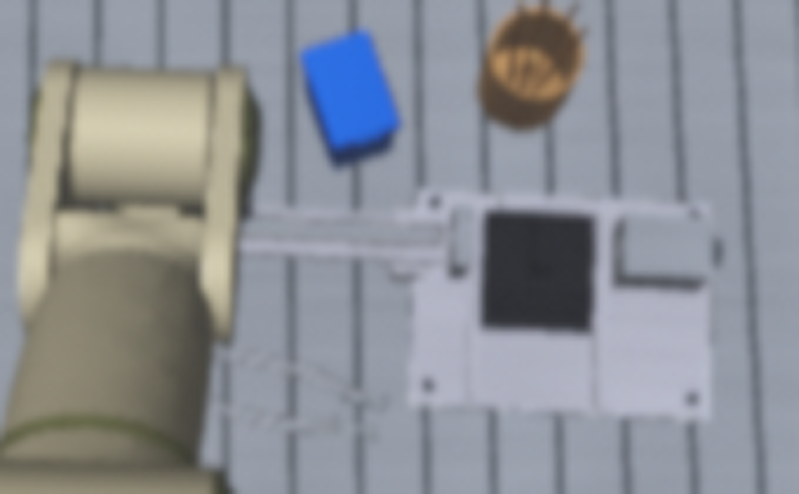

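Call:
jog_arm([
  [[0,-0.1,0.01,0,0,0],[0,-0.1,0,0,0,0],[0,-0.1,0,0,0,0],[0,-0.1,0,0,0,0],[0,-0.1,0,0,0,0]],
])

```text
time_s: 9.65
position: [0.6099, 0.069, 0.0451]
tool_rot: [[-0.998, 0.062, 0.0], [0.062, 0.998, -0.001], [-0.001, -0.001, -1.0]]
ft_force: [0.4, 3.6, 5.5]
grip_width: -0.0003
```

Call:
jog_arm([
  [[0,-0.1,0,0,0,0],[0,-0.1,0,0,0,0],[0,-0.1,0,0,0,0],[0,-0.1,0,0,0,0],[0,-0.1,0,0,0,0]],
])

```text
time_s: 10.15
position: [0.6086, 0.049, 0.0452]
tool_rot: [[-0.998, 0.062, 0.0], [0.062, 0.998, -0.001], [-0.0, -0.001, -1.0]]
ft_force: [0.7, 3.3, 4.8]
grip_width: 0.0
```

```bash
python3 go.py 0 220 45
```

```text
t 10.15 dock pos [-2.000e-01  2.392e+02  4.520e+01] F dock [0.5 3.4 4.8] w 0.0
turn units [-0.009  0.003  0.001]
target [0.6076 0.0298 0.045 ] d world [-0.001  -0.0192 -0.0002] shift units now [-0.004 -0.481  0.005] after turn [-0.004 -0.481  0.004]
```

Call:
jog_arm([
  [[0,-0.1,-0.02,0,0,0],[0,-0.1,0,0,0,0],[0,-0.1,0,0,0,0],[0,-0.1,0,0,0,0],[0,-0.1,0,0,0,0]],
])

```text
time_s: 10.65
position: [0.6072, 0.0287, 0.0456]
tool_rot: [[-0.998, 0.062, -0.001], [0.062, 0.998, -0.002], [0.001, -0.002, -1.0]]
ft_force: [0.1, 2.1, -0.1]
grip_width: 0.0002
```

Call:
jog_arm([
  [[0,-0.1,0,0,0,0],[0,-0.1,0,0,0,0],[0,-0.1,0,0,0,0],[0,-0.1,0,0,0,0],[0,-0.1,0,0,0,0]],
])

```text
time_s: 11.15
position: [0.606, 0.0088, 0.0458]
tool_rot: [[-0.998, 0.062, -0.0], [0.062, 0.998, -0.002], [0.0, -0.002, -1.0]]
ft_force: [-0.8, 1.2, 0.3]
grip_width: 0.0002
```

```bash
python3 go.py 0 130 45
```

```text
t 11.15 dock pos [ -0.3 198.9  45.8] F dock [-0.8  1.2  0.3] w 0.0002
turn units [-0.011 -0.    -0.001]
target [ 0.602 -0.06   0.045] d world [-0.004  -0.0688 -0.0008] shift units now [-0.007 -1.722  0.023] after turn [-0.007 -1.722  0.02 ]
```

Call:
jog_arm([
  [[0,-0.1,0,0,0,0],[0,-0.1,0,0,0,0],[0,-0.1,0,0,0,0],[0,-0.1,0,0,0,0],[0,-0.1,0,0,0,0]],
])

```text
time_s: 11.65
position: [0.6049, -0.0112, 0.0459]
tool_rot: [[-0.998, 0.062, 0.0], [0.062, 0.998, -0.002], [-0.0, -0.002, -1.0]]
ft_force: [0.0, 1.3, 1.1]
grip_width: -0.0001
```

Call:
jog_arm([
  [[0,-0.1,0,0,0,0],[0,-0.1,0,0,0,0],[0,-0.1,0,0,0,0],[0,-0.1,0,0,0,0],[0,-0.1,0,0,0,0]],
])

```text
time_s: 12.15
position: [0.6036, -0.0311, 0.046]
tool_rot: [[-0.998, 0.062, 0.0], [0.062, 0.998, -0.002], [-0.0, -0.002, -1.0]]
ft_force: [-0.7, 1.3, 2.2]
grip_width: -0.0001
```

Call:
jog_arm([
  [[0,-0.1,0,0,0,0],[0,-0.1,0,0,0,0],[0,-0.1,0,0,0,0],[0,-0.1,0,0,0,0]],
])

```text
time_s: 12.55
position: [0.6027, -0.0471, 0.046]
tool_rot: [[-0.998, 0.062, 0.0], [0.062, 0.998, -0.002], [-0.0, -0.001, -1.0]]
ft_force: [0.7, 3.1, 3.2]
grip_width: 0.0001
```

```bash
python3 go.py 0 130 45;  python3 -c "
from h import *
shot('top','top5')
im=cv2.imread('pics/top5.png'); cv2.imwrite('pics/top5z.png',cv2.resize(im[140:245,255:425],None,fx=4.7,fy=4.7,interpolation=cv2.INTER_CUBIC))"; python3 chk.py top5
```

```text
t 12.55 dock pos [ -0.2 142.9  46. ] F dock [0.5 3.1 3.2] w 0.0001
turn units [-0.01   0.002 -0.001]
target [ 0.602 -0.06   0.045] d world [-0.0006 -0.0129 -0.001 ] shift units now [-0.005 -0.323  0.026] after turn [-0.005 -0.324  0.026]
lug 119 x [-51.1 -16.6  17.9] y [-22.    2.7  22.8] z 58.1
handle 74 x [-51.2 -45.5 -38.9] y [-31.4   2.7  36.6] z 56.7
rod 3 x [-3.1 11.5 12.7] y [102.5 242.8 289.8] z 49.6
gap rod 105 x [-6.8  0.4  8.5] y [-48.7 -10.7  51.3] z 51.4
```

View pics/top5z.png

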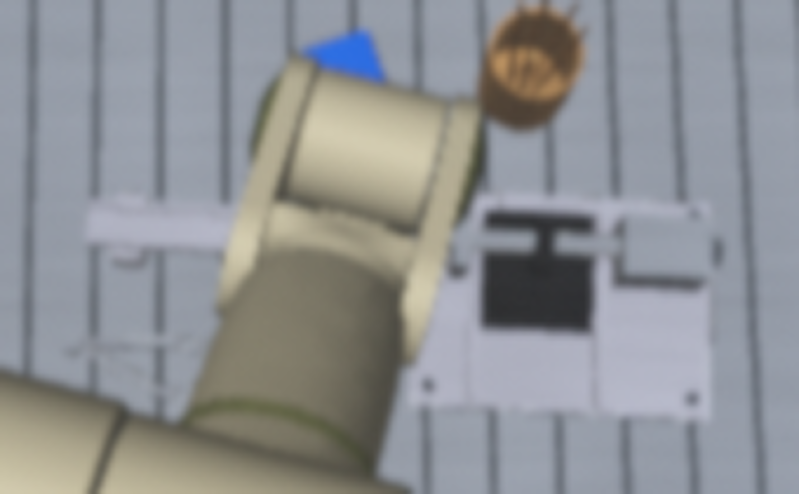

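Call:
jog_arm([
  [[0,-0.06,-0.01,0,0,0],[0,-0.06,0,0,0,0],[0,-0.06,0,0,0,0],[0,-0.06,0,0,0,0]],
])

```text
time_s: 13.0
position: [0.6019, -0.0566, 0.0461]
tool_rot: [[-0.998, 0.062, -0.001], [0.062, 0.998, -0.002], [0.0, -0.002, -1.0]]
ft_force: [0.8, 1.0, -0.0]
grip_width: 0.0004
```

Call:
jog_arm([
  [[0,-0.05,0,0,0,0],[0,-0.05,0,0,0,0],[0,-0.05,0,0,0,0]],
])

```text
time_s: 13.3
position: [0.6016, -0.0625, 0.0463]
tool_rot: [[-0.998, 0.062, -0.0], [0.062, 0.998, -0.002], [0.0, -0.002, -1.0]]
ft_force: [-0.2, 1.4, 0.2]
grip_width: -0.0002
```

Call:
jog_arm([
  [[0,-0.05,0,0,0,0],[0,-0.05,0,0,0,0],[0,-0.05,0,0,0,0]],
])

```text
time_s: 13.6
position: [0.6012, -0.0685, 0.0463]
tool_rot: [[-0.998, 0.062, -0.0], [0.062, 0.998, -0.002], [-0.0, -0.002, -1.0]]
ft_force: [-0.6, 0.7, -0.7]
grip_width: -0.0001
```

Call:
jog_arm([
  [[0,-0.05,0,0,0,0],[0,-0.05,0,0,0,0],[0,-0.05,0,0,0,0]],
])

```text
time_s: 13.9
position: [0.6009, -0.0745, 0.0463]
tool_rot: [[-0.998, 0.062, -0.0], [0.062, 0.998, -0.001], [0.0, -0.001, -1.0]]
ft_force: [0.6, 1.2, 0.5]
grip_width: -0.0
```

Call:
jog_arm([
  [[0,-0.05,0,0,0,0],[0,-0.05,0,0,0,0],[0,-0.05,0,0,0,0]],
])

```text
time_s: 14.2
position: [0.6004, -0.079, 0.0463]
tool_rot: [[-0.998, 0.062, -0.0], [0.062, 0.998, 0.001], [0.001, 0.001, -1.0]]
ft_force: [0.8, 12.9, 0.8]
grip_width: 0.0001
```

Call:
jog_arm([
  [[0,-0.05,0,0,0,0],[0,-0.05,0,0,0,0]],
])

```text
time_s: 14.4
position: [0.6007, -0.0835, 0.0473]
tool_rot: [[-0.998, 0.061, 0.001], [0.061, 0.998, -0.001], [-0.001, -0.0, -1.0]]
ft_force: [-0.5, 12.2, 4.5]
grip_width: -0.0
```

Call:
jog_arm([
  [[0,0,0,0,0,0]],
])

```text
time_s: 14.5
position: [0.6007, -0.0833, 0.0472]
tool_rot: [[-0.998, 0.062, 0.001], [0.062, 0.998, 0.0], [-0.001, 0.0, -1.0]]
ft_force: [-0.8, 7.9, 6.4]
grip_width: -0.0002
```

```bash
python3 go.py 0 106 46;  python3 -c "
from h import *
shot('scene','s6');shot('wrist','w6')
im=cv2.imread('pics/s6.png'); cv2.imwrite('pics/s6z.png',cv2.resize(im[130:250,230:390],None,fx=4.8,fy=4.8,interpolation=cv2.INTER_CUBIC))"
```

```text
t 14.5 dock pos [1.000e-01 1.067e+02 4.720e+01] F dock [-1.3  7.8  6.4] w -0.0002
turn units [ 0.002  0.009 -0.   ]
target [ 0.6006 -0.084   0.046 ] d world [-0.0001 -0.0007 -0.0012] shift units now [ 0.003 -0.017  0.03 ] after turn [ 0.002 -0.017  0.03 ]
```

View pics/s6z.png

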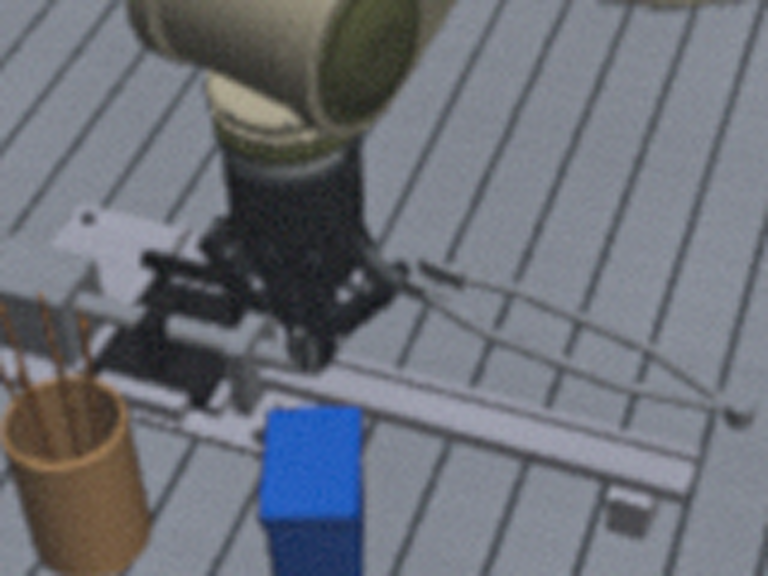

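View pics/w6.png

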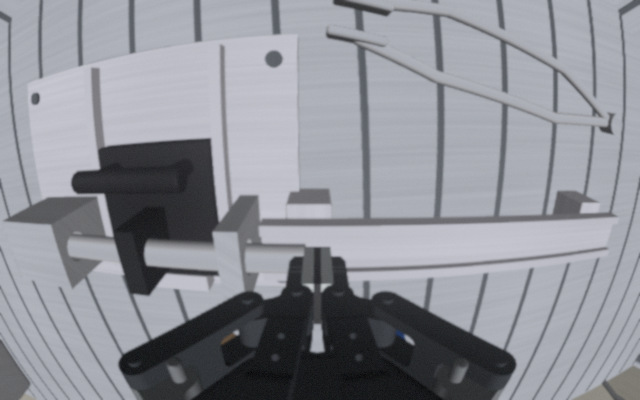

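```bash
cat > tail.py <<'E'
import sys
from h import *
p=np.load('dock.npy')
d=np.load('pics/%s.npy'%sys.argv[1]); c,R,t=cam('wrist')
v,u=np.mgrid[200:300,0:340]; z=d[200:300,0:340]
a=np.stack([u-c['cx'],v-c['cy']],-1); r=np.linalg.norm(a,axis=-1)+1e-9; th=r/c['fx']
dirs=np.concatenate([a/r[...,None]*np.tan(th)[...,None],np.ones(r.shape+(1,))],-1)
W=(dirs*z[...,None]-t)@R*1000
cc,s=np.cos(p[2]),np.sin(p[2]); x=cc*(W[...,0]-p[0])+s*(W[...,1]-p[1]); y=-s*(W[...,0]-p[0])+cc*(W[...,1]-p[1]); h=W[...,2]
m=(z>0)&(abs(x)<9)&(h>46)&(h<58)&(y>72)&(y<150)
print('rod pts',m.sum(),'y',np.percentile(y[m],[1,50,97,99,100]).round(1),'z',np.percentile(h[m],[50,95]).round(1),'x',np.percentile(x[m],[5,95]).round(1))
# profile along each y bin
for k in range(72,130,3):
    q=(z>0)&(abs(x)<6)&(y>=k)&(y<k+3)&(h>30)&(h<100)
    if q.any(): print(k,q.sum(),np.percentile(h[q],[10,50,95]).round(1))
e=(z>0)&(abs(x)<20)&(y>50)&(y<72)&(h>61)&(h<68); print('ear y',np.percentile(y[e],[2,50,98]).round(1),'x',np.percentile(x[e],[2,98]).round(1),'z',np.median(h[e]))
E
python3 tail.py w6; python3 go.py
```

```text
rod pts 1156 y [ 72.3  84.3  99.  115.8 117.4] z [53.5 55.6] x [-8.7  2.6]
72 88 [53.  53.9 55. ]
75 101 [52.6 54.  55.2]
78 91 [53.  54.1 55.4]
81 96 [52.8 54.1 55.4]
84 93 [52.9 54.3 55.4]
87 92 [52.8 54.2 55.3]
90 65 [53.  54.1 55.4]
93 3 [51.4 51.5 53. ]
99 8 [38.5 38.8 39.2]
102 17 [38.  38.5 39.5]
105 49 [38.3 85.3 86.2]
108 15 [38.1 38.9 39.6]
111 13 [38.  38.6 39.7]
114 68 [38.3 38.9 39.7]
117 39 [38.1 38.7 39.5]
ear y [57.9 64.  69.9] x [-19.4  11.7] z 64.80133305476693
t 14.6 dock pos [1.000e-01 1.066e+02 4.730e+01] F dock [-0.2  7.6  5.8] w 0.0001
turn units [-0.     0.01   0.001]
```

Call:
jog_arm([
  [[0,-0.025,0,0,0,0],[0,-0.025,0,0,0,0]],
])

```text
time_s: 14.8
position: [0.6006, -0.0836, 0.0472]
tool_rot: [[-0.998, 0.062, 0.001], [0.062, 0.998, 0.003], [-0.001, 0.003, -1.0]]
ft_force: [1.6, 18.1, 6.6]
grip_width: 0.0001
```

Call:
jog_arm([
  [[0,0,0,0,0,0]],
])

```text
time_s: 14.9
position: [0.6006, -0.0836, 0.0472]
tool_rot: [[-0.998, 0.062, 0.002], [0.062, 0.998, 0.003], [-0.001, 0.003, -1.0]]
ft_force: [1.2, 16.0, 6.9]
grip_width: -0.0001
```

Call:
jog_arm([
  [[0,-0.025,0,0,0,0],[0,-0.025,0,0,0,0],[0,0,0,0,0,0]],
])

```text
time_s: 15.2
position: [0.6004, -0.0838, 0.0472]
tool_rot: [[-0.998, 0.061, 0.001], [0.061, 0.998, 0.006], [-0.001, 0.006, -1.0]]
ft_force: [2.9, 23.4, 7.4]
grip_width: 0.0001
```

Call:
jog_arm([
  [[0,0.05,0,0,0,0],[0,0.1,0,0,0,0],[0,0.3,0,0,0,0],[0,0.4,0,0,0,0],[0,0.3,0,0,0,0],[0,0,0,0,0,0]],
])

```text
time_s: 15.8
position: [0.6027, -0.0403, 0.0461]
tool_rot: [[-0.998, 0.06, -0.001], [0.06, 0.998, -0.001], [0.001, -0.001, -1.0]]
ft_force: [0.2, -0.5, -0.1]
grip_width: -0.0002
```

```bash
python3 -c "
from h import *
shot('scene','s7');shot('wrist','w7')
im=cv2.imread('pics/s7.png'); cv2.imwrite('pics/s7z.png',cv2.resize(im[130:250,230:390],None,fx=4.8,fy=4.8,interpolation=cv2.INTER_CUBIC))"; python3 tail.py w7; python3 go.py
```

```text
rod pts 1368 y [ 72.4  88.2 136.1 139.3 140.5] z [53.6 55.5] x [-8.7  3.8]
72 72 [52.6 54.1 55.2]
75 83 [53.1 54.1 55.4]
78 85 [52.8 54.1 55.4]
81 79 [52.9 54.4 55.4]
84 85 [52.6 54.3 55.4]
87 88 [53.1 54.3 55.4]
90 82 [53.1 54.3 55.6]
93 96 [53.1 54.5 55.6]
96 92 [52.8 54.4 55.6]
99 256 [38.6 44.4 54.7]
102 91 [38.2 38.8 39.8]
105 93 [38.1 38.9 39.7]
108 96 [38.1 38.8 39.8]
111 96 [38.2 38.8 39.7]
114 101 [38.2 38.8 39.5]
117 94 [38.1 38.9 39.7]
120 104 [38.2 38.8 39.7]
123 99 [38.1 39.  39.8]
126 102 [38.2 38.8 39.8]
129 101 [38.1 38.9 39.9]
ear y [57.3 64.4 69.6] x [-19.4  16.5] z 64.7549304628404
t 15.9 dock pos [ -0.3 148.   46.2] F dock [-0.9 -0.6  0.2] w 0.0
turn units [-0.011 -0.002  0.005]
```

View pics/w7.png

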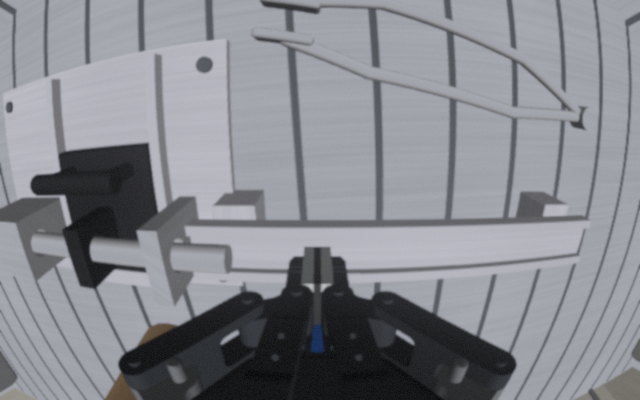

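View pics/s7z.png

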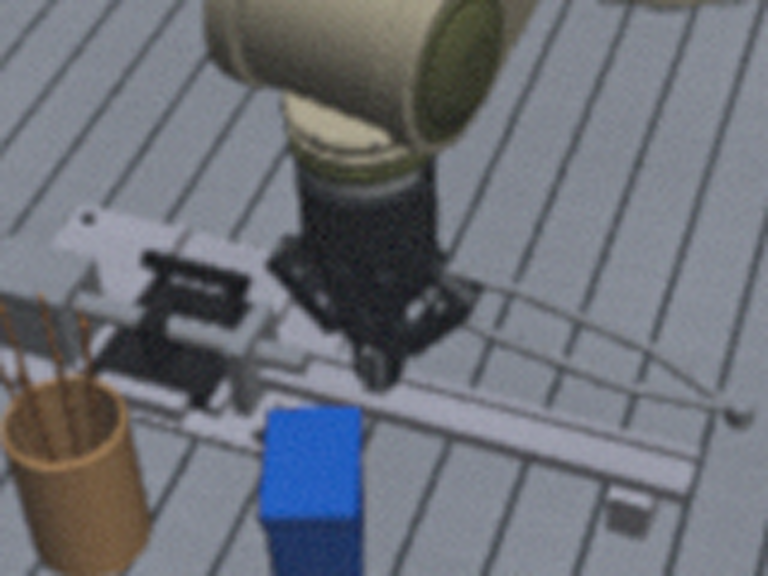

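```bash
python3 -c "
from h import *
im=cv2.imread('pics/w7.png'); cv2.imwrite('pics/w7z.png',cv2.resize(im[190:310,200:360],None,fx=4.8,fy=4.8,interpolation=cv2.INTER_CUBIC))"; python3 go.py 0 113 44.5
```

```text
t 15.9 dock pos [ -0.3 148.   46.2] F dock [-0.9 -0.6  0.2] w 0.0
turn units [-0.011 -0.002  0.005]
target [ 0.601  -0.077   0.0445] d world [-0.0019 -0.035  -0.0017] shift units now [-0.007 -0.876  0.043] after turn [-0.008 -0.876  0.041]
```

View pics/w7z.png

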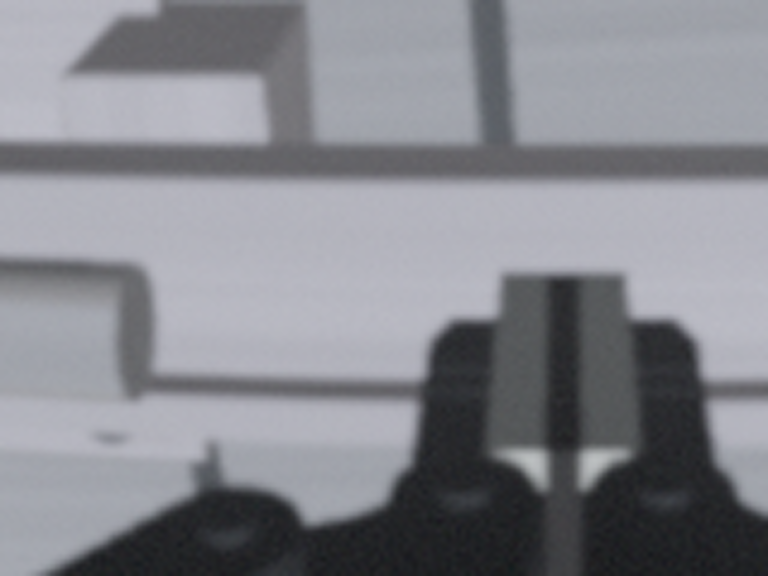

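Call:
jog_arm([
  [[0,-0.1,0.05,0,0,0],[0,-0.15,0,0,0,0],[0,-0.15,0,0,0,0],[0,-0.15,0,0,0,0],[0,-0.1,0,0,0,0],[0,-0.05,0,0,0,0],[0,0,0,0,0,0]],
])

```text
time_s: 16.6
position: [0.6011, -0.0707, 0.0444]
tool_rot: [[-0.998, 0.062, -0.0], [0.062, 0.998, -0.002], [-0.0, -0.002, -1.0]]
ft_force: [-1.2, 0.7, -0.1]
grip_width: -0.0001
```

```bash
python3 go.py 0 113 44.2
```

```text
t 16.6 dock pos [ -0.3 119.3  44.4] F dock [-1.2  0.6 -0.1] w -0.0001
turn units [-0.01   0.    -0.004]
target [ 0.601  -0.077   0.0442] d world [-0.0001 -0.0063 -0.0002] shift units now [-0.007 -0.157  0.004] after turn [-0.007 -0.157  0.004]
```

Call:
jog_arm([
  [[0,-0.03,0,0,0,0],[0,-0.03,0,0,0,0],[0,-0.03,0,0,0,0],[0,0,0,0,0,0]],
])

```text
time_s: 17.0
position: [0.6009, -0.074, 0.0444]
tool_rot: [[-0.998, 0.062, -0.0], [0.062, 0.998, -0.002], [-0.0, -0.002, -1.0]]
ft_force: [-0.5, 0.2, 0.5]
grip_width: -0.0003
```

Call:
jog_arm([
  [[0,-0.025,0,0,0,0],[0,-0.025,0,0,0,0],[0,0,0,0,0,0]],
])

```text
time_s: 17.3
position: [0.6008, -0.076, 0.0444]
tool_rot: [[-0.998, 0.062, -0.0], [0.062, 0.998, -0.002], [-0.0, -0.002, -1.0]]
ft_force: [0.2, 0.3, 0.2]
grip_width: 0.0
```

Call:
jog_arm([
  [[0,-0.025,0,0,0,0],[0,-0.025,0,0,0,0],[0,0,0,0,0,0]],
])

```text
time_s: 17.6
position: [0.6006, -0.0774, 0.0442]
tool_rot: [[-0.998, 0.062, -0.0], [0.062, 0.998, -0.0], [0.0, -0.0, -1.0]]
ft_force: [0.8, 3.9, -0.3]
grip_width: -0.0002
```

Call:
jog_arm([
  [[0,-0.025,0,0,0,0],[0,-0.025,0,0,0,0],[0,0,0,0,0,0]],
])

```text
time_s: 17.9
position: [0.6003, -0.0779, 0.0442]
tool_rot: [[-0.998, 0.062, -0.001], [0.062, 0.998, 0.002], [0.001, 0.002, -1.0]]
ft_force: [0.9, 11.6, 0.9]
grip_width: -0.0002
```

Call:
jog_arm([
  [[0,-0.025,0,0,0,0],[0,-0.025,0,0,0,0],[0,0,0,0,0,0]],
])

```text
time_s: 18.2
position: [0.6001, -0.0783, 0.0441]
tool_rot: [[-0.998, 0.062, -0.001], [0.062, 0.998, 0.005], [0.001, 0.004, -1.0]]
ft_force: [1.5, 19.3, 0.9]
grip_width: 0.0
```

Call:
jog_arm([
  [[0,0.05,0,0,0,0],[0,0.1,0,0,0,0],[0,0.3,0,0,0,0],[0,0.4,0,0,0,0],[0,0.3,-0.2,0,0,0],[0,0,0,0,0,0]],
])

```text
time_s: 18.8
position: [0.6038, -0.0342, 0.0535]
tool_rot: [[-0.998, 0.06, 0.002], [0.06, 0.998, -0.002], [-0.002, -0.002, -1.0]]
ft_force: [-0.1, -0.9, -1.0]
grip_width: -0.0001
```

```bash
python3 -c "
from h import *
shot('wrist','w8')"; python3 tail.py w8 | egrep '^(9|10)|rod|ear'; python3 go.py
```

```text
rod pts 1093 y [72.4 87.6 99.4 99.6 99.8] z [53.2 54.9] x [-8.7  2.9]
90 73 [53.  54.  54.9]
93 73 [53.1 54.1 55.1]
96 110 [40.9 53.3 54.9]
99 202 [37.9 42.3 53.2]
102 90 [37.7 38.4 39.4]
105 86 [37.7 38.4 39.3]
108 92 [37.7 38.4 39.5]
ear y [57.1 64.1 69.3] x [-19.3  18.9] z 64.33284544610777
t 18.85 dock pos [1.000e-01 1.549e+02 5.310e+01] F dock [ 0.1  0.9 -0.7] w 0.0001
turn units [-0.014  0.01   0.01 ]
```

View pics/w8.png

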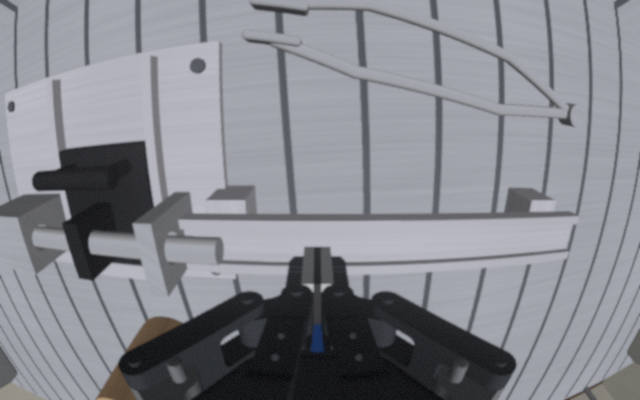

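Call:
jog_arm([
  [[0,0.1,-0.6,0,0,0],[0,0,-0.9,0,0,0],[0,0,-0.9,0,0,0],[0,0,-0.9,0,0,0],[0.5,0.6,-0.4,0,0,0],[0.8,0.6,0,0,0,0],[0.8,0.6,0,0,0,0],[0.8,0.6,0,0,0,0],[0.8,0.3,0,0,0,0],[0.3,0,0,0,0,0]],
])

```text
time_s: 19.85
position: [0.4481, 0.087, 0.2004]
tool_rot: [[-0.998, 0.06, -0.001], [0.06, 0.998, -0.001], [0.0, -0.002, -1.0]]
ft_force: [1.3, -0.9, -0.2]
grip_width: -0.0002
```

```bash
python3 -c "
from h import *
shot('top','top9')
im=cv2.imread('pics/top9.png'); cv2.imwrite('pics/top9z.png',cv2.resize(im[140:245,255:425],None,fx=4.7,fy=4.7,interpolation=cv2.INTER_CUBIC))"; python3 chk.py top9
```

```text
lug 117 x [-50.9 -16.8  17.7] y [-24.1   1.5  23.4] z 58.7
handle 72 x [-51.7 -45.2 -38.5] y [-31.8   3.4  36.5] z 55.9
rod 34 x [-12.7   1.1  13.2] y [ 71.8  86.  241.7] z 53.4
gap rod 99 x [-6.9 -0.2  8.1] y [-49.3 -11.2  51.1] z 50.9
```

View pics/top9z.png

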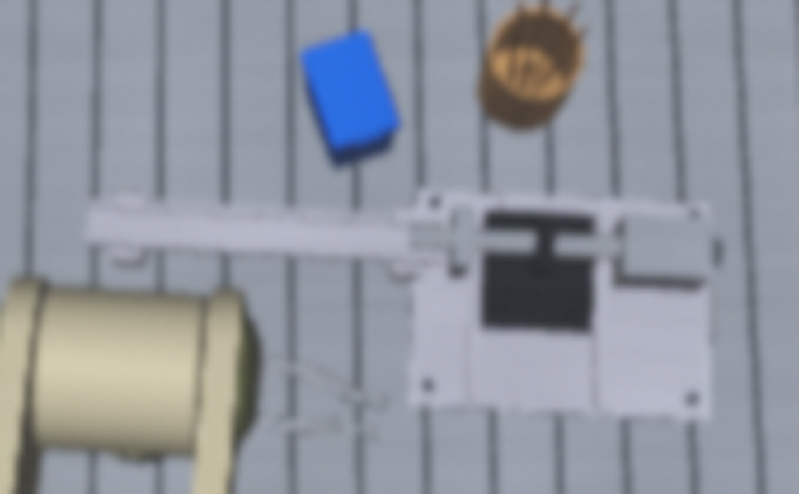

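Press against the stop, rod through ear and eye into the block, tin and holder in the same pixels as at the start. Handing in.

```bash
python3 -c "
from rig import close_job
print(close_job())"
```

```text
the job is handed in; nothing more can be done
None
```

The press is against the rear stop, and the rod is through the near ear and the press's eye and bottomed in the far block. I handed the job in at about 20 s, with the arm well clear and touching nothing.

- **Press:** It slid at about 5 N. The force then rose to 20 N, with the tool within 1 mm of where the stop should be. In the last top view the handle is at dock x −45, so the eye is on the rod line.
- **Rod:** It slid at about 1–4 N and then bottomed out.
- **Slip on the first push:** At about 13 N the finger slipped roughly 4.5 mm, because its back barely overlapped the top of the rod's tail. The push then held firm to 23 N.
- **Second push:** I backed off, lowered the tool 2 mm and pushed again. It stopped firmly at 19 N, with less than 1 mm of movement.
- **Depth:** The tail is at about dock y 98–99.5, inside the 90–118 expected. That puts the tip about 34 mm past the block's mouth.
- **Other things on the shelf:** The spice tin and skewer holder show no change in the top view. The tongs looked undisturbed, but the arm partly hides them in the last picture. I did not re-check the bottle, bowl or salt jar at the end; the arm stayed clear of them.
- **Small disagreement:** The wrist camera put the tail 1–1.5 mm further out than the finger contact did. It showed the same offset on the fixed ear, so I take it as calibration error.

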